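# Restock the hanging-bin rack from the delivery tray

### The job

Restock the bin rack: swing the keeper bar all the way back, take every empty bin down and stand it upright in the delivery tray, and hang every full bin (the ones with turned wooden feet in them) from the tray on the rack's rail, each seated fully home so that it hangs level. When all are changed over, swing the keeper bar fully shut over the bins' lips again, and leave the nail tin and the scratch awl where they are.

Things in the scene. Friction and masses are not known exactly. Their poses are not given: they have to be found in the camera images.
- rack: Fixed plywood rack: base 155 x 330 x 16 mm (x -75 to +80), upright panel (front face x = +40 mm, top z = 122), end cheeks (inner faces y = +-134, tops z = 150). Origin: centre of the underside, z up; bins hang at its front, the -x side, facing the robot. A batten (z 39 to 61, front face x = +10) supports the backs of hanging bins. Its parts are described at the points below.
- rail_edge (a point): Middle of the upper edge of the rack's rail: an aluminium strip 266 mm long (y), 4 mm thick, rising from the panel (rack x = +40, z = 82 mm) forward at 50 deg to this edge (x = +17, z = 110), so it forms a trough with the panel, open on top. A bin's lip drops into the trough from above and slides down it to the panel. To clear the edge lift a bin 30 mm or more.
- middle_place (a point): Where the origin of a bin hung fully home in the middle place lies (rack x = -40, y = 0, z = 30 mm), axes as the rack's; a hung bin's axes are parallel to them. Other places: y = -84 and +84 mm. Lower a bin with its origin about 6 mm in front of home (-x) until 7 mm above home, then move it back and down along the 50 deg slope until it is home.
- keeper (a joint): Keeper bar of the rack, rad: 0 = shut (8 mm steel rod across all bins, 2 to 3 mm above their lips: they cannot be lifted out), 1.25 = all the way back, clear of the bins. Axle along the rack's y; opening swings rod and lever up and from the -x to the +x side. Stays where left (friction 0.35 N m, 5.5 N at the knob). Will not shut over a bin that is not home.
- keeper_knob (a point): Centre of the red knob (a disc 28 mm in diameter, 26 mm wide along the axle) on the end of the keeper's lever (10 mm rod, 65 mm from the axle), 54 mm outside the rack's -y cheek. Shut, the lever leans forward (rack -x) 70 deg from upright; all the way back it stands upright. Take it from above across its flat ends (rack y) and swing it round the axle; it can pivot between the fingers.
- keeper_hinge (a point): Fixed point on the keeper's axle in the lever's plane: rack x = +64, y = -200, z = +128 mm; its axes are the rack's.
- tray: Fixed shallow wooden delivery tray, 158 (x) x 294 (y) mm outside, 142 x 278 inside, floor 8 mm and rim 18 mm above the bench. Origin: centre of its underside, z up. It holds three bins side by side: bin origins at y = -84, 0, +84 mm, x = -14, z = +8 mm, turned like the tray.
- empty_a: Empty open plywood hanging bin, 0.32 kg. Body 100 (x) x 70 (y) mm, sides 56, front 40, back board 100 mm high. Origin: centre of its underside; x points to its back (the lip's side), y left, z up. All bins, empty or full, are alike. One or two empties hang on the rack at the start, in any place.
- empty_b: Empty open plywood hanging bin, 0.32 kg. Handle: wooden bar along x (-33 to +27 mm) on a bail over the middle; grasp it from above at z = 130 mm across its 20 mm width (y); it is 36 mm high, z from 114 to 150. Origin: centre of its underside; x points to its back (the lip's side), y left, z up. All bins, empty or full, are alike. One or two empties hang on the rack at the start, in any place.
- empty_c: Empty open plywood hanging bin, 0.32 kg. Lip: aluminium, 66 mm wide, 4 mm thick, from the back board (x = +49, z = 95 mm) back and down at 50 deg to its tip at x = +77, z = 61. Origin: centre of its underside; x points to its back (the lip's side), y left, z up. All bins, empty or full, are alike. One or two empties hang on the rack at the start, in any place.
- full_a: Full hanging bin: with two light turned feet 70 mm tall fixed in it, about 0.42 kg, else like the empty ones. Origin: centre of its underside; x points to its back (the lip's side), y left, z up. Two or three full bins stand in the tray at the start, turned roughly like the tray, lips to its +x side.
- full_b: Full hanging bin: with two dark turned feet 55 mm tall fixed in it, about 0.42 kg, else like the empty ones. Origin: centre of its underside; x points to its back (the lip's side), y left, z up. Two or three full bins stand in the tray at the start, turned roughly like the tray, lips to its +x side.
- full_c: Full hanging bin: with two light turned feet 40 mm tall fixed in it, about 0.42 kg, else like the empty ones. Origin: centre of its underside; x points to its back (the lip's side), y left, z up. Two or three full bins stand in the tray at the start, turned roughly like the tray, lips to its +x side.
- nail_tin: Grey round tin, 66 mm wide, 75 mm high, to the left of the work. Origin: centre of its underside. To be left alone.
- awl: Scratch awl with a wooden handle, 139 mm long, 31 mm high, lying at the front left. Origin: centre of its underside. To be left alone.

How it is judged (in metres and radians):
On the way, in this order (a step that is already met when the one before it is completed fails the run):
1. the keeper bar is swung back (beyond 1.05 rad) (value of joint keeper above 1.05 rad), for 0.2 s.
2. every empty bin stands in the tray and every full bin hangs home on the rail (x of full_a in the frame of rack between -0.047 and -0.033 m and y of full_a in the frame of rack between -0.11 and 0.11 m and z of full_a in the frame of rack between 0.025 and 0.036 m and angle between each of full_a, full_b, full_c, empty_a, empty_b, empty_c's own z axis and vertical below 0.08 rad and x of full_b in the frame of rack between -0.047 and -0.033 m and y of full_b in the frame of rack between -0.11 and 0.11 m and z of full_b in the frame of rack between 0.025 and 0.036 m and x of full_c in the frame of rack between -0.047 and -0.033 m and y of full_c in the frame of rack between -0.11 and 0.11 m and z of full_c in the frame of rack between 0.025 and 0.036 m and x of empty_a in the frame of tray between -0.05 and 0.05 m and y of empty_a in the frame of tray between -0.12 and 0.12 m and z of empty_a in the frame of tray between 0.004 and 0.013 m and x of empty_b in the frame of tray between -0.05 and 0.05 m and y of empty_b in the frame of tray between -0.12 and 0.12 m and z of empty_b in the frame of tray between 0.004 and 0.013 m and x of empty_c in the frame of tray between -0.05 and 0.05 m and y of empty_c in the frame of tray between -0.12 and 0.12 m and z of empty_c in the frame of tray between 0.004 and 0.013 m), for 0.3 s.
3. the keeper bar is shut over the bins' lips (value of joint keeper below 0.08 rad), for 0.2 s.
At the end, for the whole second after the job is handed in: Full bins hang fully home (origin within 7 mm of x = -40 mm and 5 mm of z = 30 mm in the rack's frame) and level within 0.08 rad; empty bins stand on the tray floor inside the rim, upright within 0.08 rad; all at rest; keeper shut (below 0.08 rad); tin and awl not moved over 30 mm (all of step 2 and linear speed of each of empty_a, empty_b, empty_c, full_a, full_b, full_c below 0.03 m/s and value of joint keeper below 0.08 rad); the robot touches nothing.
It fails at once if the nail tin or the scratch awl is moved by more than 30 mm (distance of any of nail_tin, awl from where it was at the start of the episode above 0.03 m).
Of empty_a, empty_b, empty_c only 1 to 2 are there at a start; the rules pass over those that are not, and their reading is None.
Of full_a, full_b, full_c only 2 to 3 are there at a start; the rules pass over those that are not, and their reading is None.
At some moment in a run one of full_a, full_b, full_c may be knocked a few centimetres aside while the robot is not near it.
Once in a run the grip may slacken for a moment while it holds something.
It also fails if it takes over 210 s, if anything falls off the work surface, if the arm or the gripper's body presses on something with over 40 N, if the wrist force passes 120 N, or if a joint passes its speed limit or range.

### The arm

A 6-joint arm with a two-finger parallel gripper is mounted at the origin on a cart in front of the work surface, level with it; the furniture and walls round the work are solid. World frame = base frame: x ahead of the robot, y to its left, z up, the work surface at z = 0. Lengths are in mm, angles in degrees, forces in N, time in s.
With the tool pointing down it reaches from about 350 to 850 mm from the base axis. Payload 8.1 kg.
Tool frame: the origin (TCP) lies midway between the tips of the shut fingers; the grasp point (between the pads) lies 19 mm behind it (hold_point_z is the distance from the TCP to the grasp point, in mm); z points along the fingers, y is the direction in which the jaws open and shut (so a half turn about z gives the same grasp; the last joint's range is limited). The gripper opens to 85 mm and grips with 20 to 120 N. Pads are 22 mm wide; open, the fingers measure 114 mm over their backs; the gripper's body (76 mm by 85 mm) begins 54 mm behind the grasp point. The pads swing forward as they close: fully open they stand 13 mm farther back than shut.
Start: joints at [-81.498, 7.471, 85.268, -0, 87.261, -4.893], TCP at [139.026, -583.676, 231.292] pointing down, gripper open.
Joint ranges: [-169.43, 169.43], [-51.17, 129.36], [1.28, 143.12], [-76.62, 256.62], [0, 156.53], [-152.29, 152.29]. Speed limits (degrees/s): [136.94, 136.94, 159.86, 180, 180, 180].

### API

Orientations are given as [roll, pitch, yaw] about the fixed x, y, z axes, in that order (R = Rz(yaw) Ry(pitch) Rx(roll)).
In Python, from bench import sense, snapshot, camera_params, hand_in, hold_point_z gives the robot as it stands.
- The arm moves only by the tool servo_tool, never from a script. Its argument "motion" is a list of rows, each a list of 7 numbers: the finger opening in mm, from 0 to 85.4, then the shift along the tool's x, y, z in mm, then the turn, a rotation vector about the tool's x, y, z in rad. A call has 1 to 10 rows; each row shifts and turns the pose as measured when the row begins, along the tool's axes as they then stand; what a row does not reach is not made up. A row lasts 1/10 s, in which the tool goes at most 50 mm and 8.59 degrees, less where a joint would pass 70% of its speed; a pose out of reach is approached as far as the arm can. A call with a gripper value outside its range is refused whole. The fingers move at their own pace and stop on an object; "force" is the grip in N (left out, the last holds). Time passes only in rows, so rows that do not move let the fingers close. It gives the time, the measured TCP pose, the force and the opening at its end, in the units of the state.
- sense(): the state, without advancing time (a new reading comes with each control period).
- snapshot(name): name is "side" or "top"; returns the picture (480x640x3 uint8, blue, green, red); there is no depth.
- camera_params(name): a dict with "fx", "fy", "cx", "cy" (pixels), "R" (3x3) and "t" (3): a world point X has camera coordinates R X + t. Camera axes: x right, y down, z forward; pixel columns grow to the right and rows downward; lengths in mm; the calibration is good to about 2 mm. A picture is of the moment at which its call begins. camera_params takes no time and is no camera call.
- hand_in(): hands the job in, once; it reports no verdict.
The state is a dict: "time": time; "joint_pos": joint angles; "qd": joint speeds; "joint_efforts": joint torques, N m; "tool_pos": TCP position; "tcp_rot": TCP orientation; "ft_force": force on the tool from outside, world axes, zero at the start; "wrist_torque": the same for the moment, N m; "finger_gap": finger opening in mm.
Only numpy, scipy, OpenCV 4.12 (cv2) and the standard library are available. Lean on these libraries where they do the work, as an engineer would, in place of code of your own. Each camera call takes 0.05 s, during which the arm holds its last target. There are 200 camera calls.

## Working session

There is one attempt and no reset: what is moved stays moved. The work goes in short steps, Python scripts to look and compute and a tool call to move; the robot and the scene stay as the last step left them, time stands still between calls to the robot, and variables do not carry over. Pictures are saved under pics/ and viewed, about 12 in all and at most 16, crops included, and the job is handed in when it is done.

Besides the shell and the picture viewer there is one more tool, called after "Request:" as name(argument=value, ...) on one line, values as JSON. servo_tool: Moves the arm, as the interface text tells. Its arguments: {"type":"object","properties":{"motion":{"type":"array"},"force":{"type":"number"}},"required":["motion"]}

```bash
mkdir -p pics
cat > h.py <<'E'
import numpy as np, cv2
from scipy.spatial.transform import Rotation as Ro
from bench import sense, snapshot, camera_params, hand_in, hold_point_z
def proj(n,P):
    c=camera_params(n); X=np.array(P,float).reshape(-1,3)@np.array(c['R']).T+np.array(c['t']).ravel()
    return np.c_[c['fx']*X[:,0]/X[:,2]+c['cx'],c['fy']*X[:,1]/X[:,2]+c['cy']]
def ray(n,uv):
    c=camera_params(n);R=np.array(c['R']);t=np.array(c['t']).ravel()
    return -R.T@t, R.T@np.array([(uv[0]-c['cx'])/c['fx'],(uv[1]-c['cy'])/c['fy'],1])
def atz(n,uv,z):
    o,d=ray(n,uv); return o+d*(z-o[2])/d[2]
E
python3 - <<'E'
from h import *
for n in ('top','side'):
    cv2.imwrite(f'pics/{n}0.png',snapshot(n)); c=camera_params(n);print(n,c['fx'],c['cx'],-np.array(c['R']).T@np.array(c['t']).ravel(),np.round(c['R'],3).tolist())
s=sense();print(s,hold_point_z)
E
```

```text
top 441.36346589019195 319.8912989920666 [418.36859471 178.39627003 961.22478008] [[-0.008, -1.0, 0.02], [-0.986, 0.005, -0.166], [0.166, -0.021, -0.986]]
side 453.8075711360608 329.85592932466886 [228.84887292 764.48240173 678.1727133 ] [[-0.875, -0.484, -0.013], [-0.295, 0.555, -0.778], [0.383, -0.677, -0.629]]
{'time': 0.1, 'joint_pos': array([-8.14978576e+01,  7.51140305e+00,  8.53227900e+01,  1.17950361e-03,
        8.72619594e+01, -4.89312095e+00]), 'qd': array([-0.0588601 , -0.12563276, -0.16205878,  0.00063087,  0.0045431 ,
       -0.00594707]), 'joint_efforts': array([ 1.84894001e-03, -5.70951998e+01, -5.01942766e+01, -2.58160043e-05,
        8.12412385e-03,  1.15871174e-05]), 'tool_pos': array([ 138.95562565, -583.17993328,  230.34524258]), 'tcp_rot': array([-1.79904298e+02, -9.37531180e-03,  1.33951981e+01]), 'ft_force': array([ 0.20682094, -0.65668078,  0.4238309 ]), 'wrist_torque': array([-0.0077798 ,  0.06358353,  0.08066375]), 'finger_gap': 85.78364177514514} 18.700000000000003
```

View pics/top0.png

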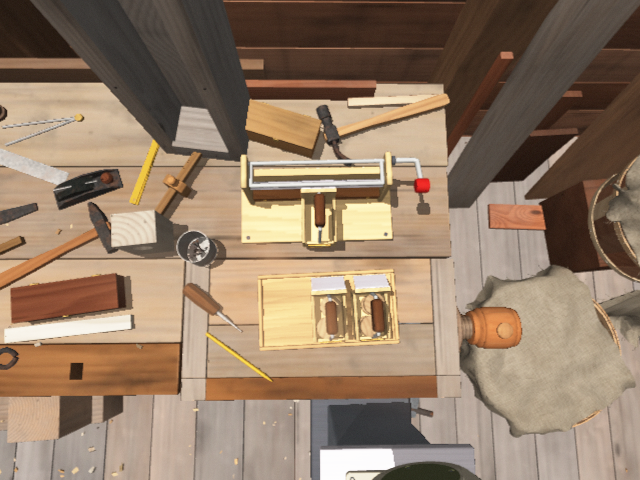

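View pics/side0.png

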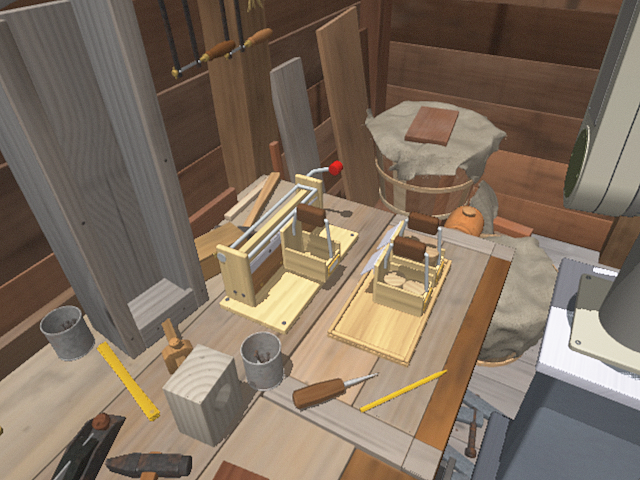

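Top view: the rack has one empty bin in the middle place (handle ~320,210), the keeper is shut with its red knob at (422,185), and the tray has full bins in its middle and right (-y) places (handles 332,318 and 376,313). The tin is at (197,248) and the awl at (212,305).

Run:
```python
from h import *
im=cv2.imread('pics/top0.png')[145:355,225:440]
cv2.imwrite('pics/c0.png',cv2.resize(im,(799,780),interpolation=cv2.INTER_CUBIC)[:600] if 0 else cv2.resize(im,None,fx=2.85,fy=2.85,interpolation=cv2.INTER_CUBIC))
```

```text
(no output)
```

View pics/c0.png

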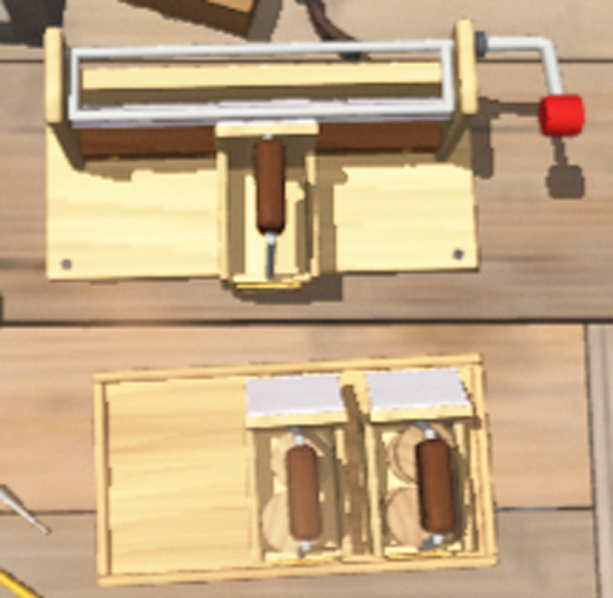

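The crop shows the rack base's front corners at (48,279) and (478,269), and the tray rim corners at (96,375), (481,355), (495,565) and (101,585). The knob is at (561,115). I'll fit poses from these.

```bash
cat > fit.py <<'E'
from h import *
from scipy.optimize import least_squares
def up(p): return np.array(p)/2.85+[225,145]
def T(p,P):
    P=np.array(P,float); c,s=np.cos(p[2]),np.sin(p[2])
    return np.c_[p[0]+c*P[:,0]-s*P[:,1],p[1]+s*P[:,0]+c*P[:,1],P[:,2]]
def fit(P,uv,p0):
    r=least_squares(lambda p:(proj('top',T(p,P))-uv).ravel(),p0)
    print(np.round(r.x,3),'deg',round(np.degrees(r.x[2]),2),'res px',np.round(r.fun,1)); return r.x
E
python3 - <<'E'
from fit import *
print('rack');r=fit([[-75,165,16],[-75,-165,16],[3,-200,150]],up([[48,279],[478,269],[561,115]]),[600,100,0])
print('tray');t=fit([[79,147,18],[79,-147,18],[-79,-147,18],[-79,147,18]],up([[96,375],[481,355],[495,565],[101,585]]),[400,100,0])
H=[[-33,0,150],[27,0,150]]
for nm,uv,z in(('empty',[[270,233],[269,139]],30),('mid',[[305,541],[301,444]],8),('right',[[438,536],[430,437]],8)):
    P=[[a,b,c+z] for a,b,c in H]
    print(nm);b=fit(P,up(uv),[500,100,0]); 
    q=r if z==30 else t
    d=b[:2]-q[:2];c,s=np.cos(q[2]),np.sin(q[2]);print('  in frame',c*d[0]+s*d[1],-s*d[0]+c*d[1],b[2]-q[2])
# side check: rack points and knob
print(proj('side',T(r,[[3,-200,150],[-75,165,16],[-75,-165,16]])),proj('side',T(t,[[-79,147,18],[79,147,18],[-79,-147,18]])))
print('knob',T(r,[[3,-200,150],[64,-200,128]]))
E
```

```text
rack
[6.53735e+02 1.64644e+02 2.40000e-02] deg 1.38 res px [-0.5  0.1  0.5 -0.7 -0.   0.6]
tray
[4.31412e+02 1.41622e+02 4.10000e-02] deg 2.34 res px [-1.2 -1.3  0.7 -0.7  1.6  0.7 -1.   1. ]
empty
[6.10345e+02 1.61600e+02 2.00000e-03] deg 0.14 res px [-0.  -0.4  0.   0.4]
  in frame -43.45092637993653 -1.9985326149310167 -0.021681853342980548
mid
[4.17554e+02 1.41718e+02 2.90000e-02] deg 1.68 res px [-0.  -0.1  0.   0.1]
  in frame -13.842561240726935 0.6620006667475345 -0.011537364126960561
right
[4.20585e+02 5.89710e+01 5.30000e-02] deg 3.02 res px [-0.  -0.5  0.   0.5]
  in frame -14.196668202071532 -82.1393128144422 0.011869067077719259
[[336.42814393 168.57969643]
 [285.36496788 330.46016933]
 [359.44127642 232.4716206 ]] [[409.4501965  361.87537771]
 [327.84938954 330.45125105]
 [453.49798422 259.98625093]]
knob [[661.5501584  -35.22553491 150.        ]
 [722.53247038 -33.75664906 128.        ]]
```

```bash
cat > go.py <<'E'
from h import *
import sys
# usage: go.py x y z yaw  (hold point target, tool down) -> shift of tool in current tool axes
RK=(654.0,164.5,np.radians(1.38)); TR=(431.4,141.6,np.radians(2.34))
def W(fr,x,y,z):
    c,s=np.cos(fr[2]),np.sin(fr[2]); return np.array([fr[0]+c*x-s*y,fr[1]+s*x+c*y,z])
def delta(hp,yaw=None):
    s=sense();R=Ro.from_euler('xyz',s['tcp_rot'],degrees=True)
    d=np.array(hp)-[0,0,hold_point_z]-s['tool_pos']
    out=R.inv().apply(d)
    G=R if yaw is None else Ro.from_euler('xyz',[180,0,yaw],degrees=True)
    return np.round(out,1).tolist(), np.round((R.inv()*G).as_rotvec(),3).tolist()
def st():
    s=sense();print('t',round(s['time'],1),np.round(s['tool_pos'],1),np.round(s['tcp_rot'],2),'F',np.round(s['ft_force'],1),'gap',round(s['finger_gap'],1))
E
python3 -c "
from go import *
st();print(delta(W(RK,3,-200,300),1.4))"
```

```text
t 0.1 [ 139.  -583.2  230.3] [-1.799e+02 -1.000e-02  1.340e+01] F [ 0.2 -0.7  0.4] gap 85.8
([635.6, -411.9, -50.2], [-0.002, 0.0, 0.209])
```

Request:
servo_tool(motion=[[45, 0, 0, -45, 0, 0, 0.07], [45, 0, 0, -45, 0, 0, 0.07], [45, 0, 0, -45, 0, 0, 0.07], [45, 0, 0, 0, 0, 0, 0]], force=40)

```text
time: 0.5
tool_pos: [138.6, -580.9, 364.1]
tcp_rot: [-179.3, 0.1, 0.9]
ft_force: [0.1, -0.2, 0.4]
finger_gap: 45.1
```

```bash
python3 -c "
from go import *
st();print(delta(W(RK,3,-200,230),1.4))"
```

```text
t 0.5 [ 138.6 -580.9  364.1] [-1.7926e+02  1.0000e-01  8.8000e-01] F [ 0.1 -0.2  0.4] gap 45.1
([531.8, -535.4, 158.8], [-0.013, 0.002, -0.009])
```

Request:
servo_tool(motion=[[45, 33, -33, 0, 0, 0, 0], [45, 33, -33, 0, 0, 0, 0], [45, 33, -33, 0, 0, 0, 0], [45, 33, -33, 0, 0, 0, 0], [45, 33, -33, 0, 0, 0, 0], [45, 33, -33, 0, 0, 0, 0], [45, 33, -33, 0, 0, 0, 0], [45, 33, -33, 0, 0, 0, 0], [45, 33, -33, 0, 0, 0, 0], [45, 33, -33, 0, 0, 0, 0]])

```text
time: 1.5
tool_pos: [470.1, -237.8, 362.7]
tcp_rot: [-179.2, 0.2, 0.4]
ft_force: [1.4, -0.6, -0.7]
finger_gap: 45.1
```

Request:
servo_tool(motion=[[45, 33, -33, 0, 0, 0, 0], [45, 33, -33, 0, 0, 0, 0], [45, 33, -33, 10, 0, 0, 0], [45, 33, -33, 20, 0, 0, 0], [45, 33, -33, 30, 0, 0, 0], [45, 30, -33, 40, 0, 0, 0], [45, 0, 0, 0, 0, 0, 0]])

```text
time: 2.2
tool_pos: [659.7, -34.6, 269.5]
tcp_rot: [-179.1, 0.3, 0.9]
ft_force: [-0.4, 0.3, -1.2]
finger_gap: 45.2
```

```bash
python3 -c "
from go import *
st();print(delta(W(RK,3,-200,150),1.4))"
```

```text
t 2.2 [659.7 -34.6 269.5] [-179.12    0.3     0.87] F [-0.4  0.3 -1.2] gap 45.2
([2.8, 3.0, 138.2], [-0.015, 0.005, -0.009])
```

Request:
servo_tool(motion=[[45, 2.5, 0, 20, -0.015, 0.005, -0.009], [45, 0, 0, 40, 0, 0, 0], [45, 0, 0, 40, 0, 0, 0], [45, 0, 0, 28, 0, 0, 0], [45, 0, 0, 8, 0, 0, 0], [45, 0, 0, 0, 0, 0, 0]])

```text
time: 2.8
tool_pos: [661.6, -33.9, 128.1]
tcp_rot: [179.9, 0.1, 1.6]
ft_force: [-0.1, -0.9, 0.8]
finger_gap: 45.1
```

```bash
python3 -c "
from go import *
st();print(delta(W(RK,3,-200,150),1.4))
cv2.imwrite('pics/k1.png',np.hstack([cv2.resize(snapshot('top')[120:260,340:480],(400,400)),cv2.resize(snapshot('side')[100:240,270:410],(400,400))]))"
```

```text
t 2.8 [661.6 -33.9 128.1] [1.7994e+02 9.0000e-02 1.6500e+00] F [-0.1 -0.9  0.8] gap 45.1
([0.2, 1.4, -3.2], [0.001, 0.002, 0.004])
```

View pics/k1.png

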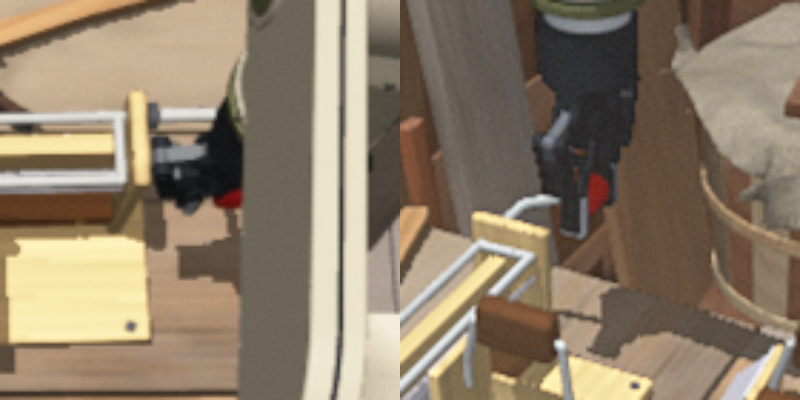

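The knob sits between the open fingers (red disc visible between them in the side crop). I'll close and swing.

Request:
servo_tool(motion=[[15, 0, 0, -3, 0, 0, 0], [15, 0, 0, 0, 0, 0, 0], [15, 0, 0, 0, 0, 0, 0], [15, 0, 0, 0, 0, 0, 0]], force=40)

```text
time: 3.3
tool_pos: [664.2, -36.0, 137.1]
tcp_rot: [179.8, -0.3, 1.5]
ft_force: [4.2, -0.3, -10.5]
finger_gap: 24.9
```

Request:
servo_tool(motion=[[15, 3.2, 0, -7.3, 0, 0, 0], [15, 4, 0, -6.8, 0, 0, 0], [15, 4.8, 0, -6.3, 0, 0, 0], [15, 5.6, 0, -5.7, 0, 0, 0], [15, 6.2, 0, -4.9, 0, 0, 0], [15, 6.8, 0, -4.1, 0, 0, 0]])

```text
time: 3.9
tool_pos: [687.4, -35.5, 165.5]
tcp_rot: [179.9, 1.1, 1.5]
ft_force: [-8.9, -1.5, -10.9]
finger_gap: 25.1
```

```bash
python3 -c "
from go import *
st()
for a in(21,14,7,0,-1.6):
  a=np.radians(a);print(delta(W(RK,64-65*np.sin(a),-200,128+65*np.cos(a)),1.4))"
```

```text
t 3.9 [687.4 -35.5 165.5] [179.86   1.09   1.5 ] F [ -8.9  -1.5 -10.9] gap 25.1
([12.0, -0.7, -4.7], [0.003, 0.019, 0.002])
([19.5, -0.7, -7.3], [0.003, 0.019, 0.002])
([27.3, -0.7, -8.9], [0.003, 0.019, 0.002])
([35.2, -0.6, -9.5], [0.003, 0.019, 0.002])
([37.0, -0.6, -9.5], [0.003, 0.019, 0.002])
```

Request:
servo_tool(motion=[[15, 7, 0, -3.5, 0, 0, 0], [15, 7.5, 0, -3, 0, 0, 0], [15, 8, 0, -2, 0, 0, 0], [15, 8, 0, -1, 0, 0, 0], [15, 8, 0, 0, 0, 0, 0], [15, 4, 0, 0, 0, 0, 0]])

```text
time: 4.5
tool_pos: [724.1, -34.6, 177.1]
tcp_rot: [179.8, 2.4, 1.5]
ft_force: [-11.1, -1.7, -10.5]
finger_gap: 25.6
```

```bash
python3 -c "
from go import *
st()
for a in(0,-1.6):
  a=np.radians(a);print(delta(W(RK,64-65*np.sin(a),-200,128+65*np.cos(a)),1.4))
cv2.imwrite('pics/k2.png',np.hstack([cv2.resize(snapshot('top')[120:260,240:450],(480,320)),cv2.resize(snapshot('side')[100:240,200:410],(320,320))[:]]))"
```

```text
t 4.5 [724.1 -34.6 177.1] [179.84   2.39   1.51] F [-11.1  -1.7 -10.5] gap 25.6
([-1.2, -0.8, 2.8], [0.003, 0.042, 0.002])
([0.6, -0.8, 2.8], [0.003, 0.042, 0.002])
```

View pics/k2.png

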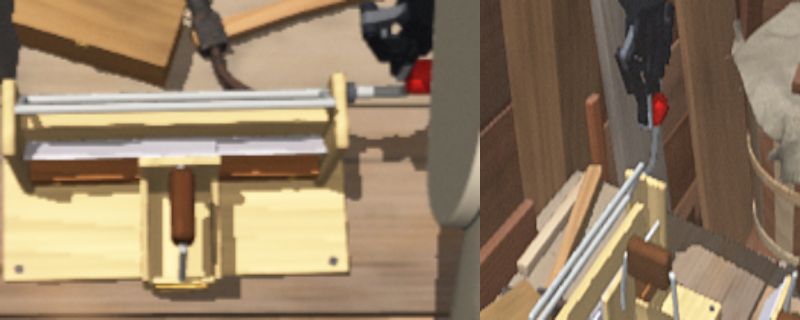

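The keeper is back with the lever about upright. I'll nudge it to the stop, then release.

Request:
servo_tool(motion=[[15, 4, 0, 0.5, 0, 0, 0], [15, 3, 0, 0.5, 0, 0, 0], [15, 0, 0, 0, 0, 0, 0], [48, 0, 0, 0, 0, 0, 0], [48, 0, 0, 0, 0, 0, 0], [48, 0, 0, 0, 0, 0, 0], [48, 0, 0, -40, 0, -0.04, 0], [48, 0, 0, -45, 0, 0, 0], [48, 0, 0, -45, 0, 0, 0], [48, 0, 0, -45, 0, 0, 0]])

```text
time: 5.6
tool_pos: [742.4, -31.9, 358.8]
tcp_rot: [179.9, 5.0, 1.6]
ft_force: [1.5, 0.0, 1.1]
finger_gap: 48.0
```

```bash
python3 -c "
from go import *
st()
print(delta(W(RK,-43,-2,240),1.2))"
```

```text
t 5.6 [742.4 -31.9 358.8] [179.89   5.01   1.65] F [1.5 0.  1.1] gap 48.0
([-113.3, -197.3, 147.5], [0.002, 0.087, 0.008])
```

Request:
servo_tool(motion=[[48, 0, 0, 0, 0, 0.087, 0], [48, -28, -48, 0, 0, 0, 0], [48, -28, -48, 0, 0, 0, 0], [48, -28, -48, 0, 0, 0, 0], [48, -28, -48, 40, 0, 0, 0], [48, 0, 0, 40, 0, 0, 0], [48, 0, 0, 0, 0, 0, 0]])

```text
time: 6.3
tool_pos: [651.2, 142.8, 313.1]
tcp_rot: [180.0, -3.3, 1.6]
ft_force: [-0.3, -0.1, -1.9]
finger_gap: 48.0
```

```bash
python3 -c "
from go import *
st()
print(delta([611,161.6,160],0.9))"
```

```text
t 6.3 [651.2 142.8 313.1] [179.96  -3.27   1.57] F [-0.3 -0.1 -1.9] gap 48.0
([-49.4, -20.0, 169.2], [0.0, -0.057, 0.012])
```

Request:
servo_tool(motion=[[48, 0, 0, 0, 0, -0.057, 0.012], [48, -20, -20, 25, 0, 0, 0], [48, -20, 0, 30, 0, 0, 0], [48, 0, 0, 20, 0, 0, 0], [48, 0, 0, 0, 0, 0, 0]])

```text
time: 6.8
tool_pos: [616.5, 162.2, 250.2]
tcp_rot: [-179.9, -0.8, 0.7]
ft_force: [-0.7, 0.4, 0.7]
finger_gap: 48.3
```

```bash
python3 -c "
from go import *
st()
print(delta([611,161.6,160],0.9))"
```

```text
t 6.8 [616.5 162.2 250.2] [-179.87   -0.83    0.74] F [-0.7  0.4  0.7] gap 48.3
([-7.1, 0.8, 108.8], [-0.002, -0.014, -0.003])
```

Request:
servo_tool(motion=[[48, -5.5, 0.8, 20, 0, -0.014, 0], [48, 0, 0, 40, 0, 0, 0], [48, 0, 0, 35, 0, 0, 0], [48, 0, 0, 10, 0, 0, 0], [48, 0, 0, 0, 0, 0, 0]])

```text
time: 7.3
tool_pos: [619.5, 160.3, 153.9]
tcp_rot: [-179.7, -0.9, 0.5]
ft_force: [-0.6, -0.5, 0.3]
finger_gap: 48.2
```

```bash
python3 -c "
from go import *
st()
print(delta([611,161.6,160],0.9))"
```

```text
t 7.3 [619.5 160.3 153.9] [-179.7    -0.92    0.54] F [-0.6 -0.5  0.3] gap 48.2
([-8.7, -1.3, 12.4], [-0.005, -0.016, -0.006])
```

Request:
servo_tool(motion=[[48, -8.5, -1.3, 6, 0, -0.016, -0.005], [48, 0, 0, 6, 0, 0, 0], [48, 0, 0, 0, 0, 0, 0], [48, 0, 0, 0, 0, 0, 0]])

```text
time: 7.7
tool_pos: [613.9, 161.9, 147.4]
tcp_rot: [-179.6, -0.4, 0.8]
ft_force: [0.5, 0.1, 0.3]
finger_gap: 48.2
```

```bash
python3 -c "
from go import *
st()
print(delta([611,161.6,160],0.9))"
```

```text
t 7.7 [613.9 161.9 147.4] [-179.62   -0.37    0.83] F [0.5 0.1 0.3] gap 48.2
([-2.9, 0.3, 6.1], [-0.007, -0.006, -0.001])
```

Request:
servo_tool(motion=[[48, -3, 0, 7, -0.007, -0.006, 0], [48, 0, 0, 0, 0, 0, 0], [15, 0, 0, 0, 0, 0, 0], [15, 0, 0, 0, 0, 0, 0], [15, 0, 0, 0, 0, 0, 0], [15, 0, 0, 0, 0, 0, 0]], force=100)

```text
time: 8.3
tool_pos: [611.5, 161.6, 141.8]
tcp_rot: [179.9, -0.1, 0.8]
ft_force: [0.7, -0.3, -0.8]
finger_gap: 18.7
```

Request:
servo_tool(motion=[[15, -2, 0, -5, 0, 0, 0], [15, -3, 0, -5, 0, 0, 0], [15, -1, 0, -10, 0, 0, 0], [15, 0, 0, -15, 0, 0, 0], [15, 0, 0, -15, 0, 0, 0], [15, 0, 0, 0, 0, 0, 0]])

```text
time: 8.9
tool_pos: [604.0, 162.1, 195.3]
tcp_rot: [180.0, -0.0, 0.9]
ft_force: [-0.1, 0.5, -2.6]
finger_gap: 19.6
```

```bash
python3 -c "
from go import *
st()
print(delta(W(TR,-14+2,84,260),2.3))"
```

```text
t 8.9 [604.  162.1 195.3] [ 1.7996e+02 -2.0000e-02  8.5000e-01] F [-0.1  0.5 -2.6] gap 19.6
([-187.1, -65.7, -46.1], [0.001, -0.0, -0.025])
```

Request:
servo_tool(motion=[[15, 0, -20, -15, 0, 0, 0], [15, -15, -25, -15, 0, 0, -0.025], [15, -30, -20, -10, 0, 0, 0], [15, -35, -3, 0, 0, 0, 0], [15, -35, 0, 0, 0, 0, 0], [15, -35, 0, 0, 0, 0, 0], [15, -25, 0, 0, 0, 0, 0], [15, -8, 0, 0, 0, 0, 0], [15, 0, 0, 0, 0, 0, 0]])

```text
time: 9.8
tool_pos: [415.5, 226.0, 239.9]
tcp_rot: [-179.9, -0.5, 2.3]
ft_force: [0.8, -0.4, -3.5]
finger_gap: 19.1
```

```bash
python3 -c "
from go import *
st()
print(delta(W(TR,-14+2,84,138.5),2.3))"
```

```text
t 9.8 [415.5 226.  239.9] [-179.85   -0.48    2.28] F [ 0.8 -0.4 -3.5] gap 19.1
([-0.6, 1.3, 120.1], [-0.003, -0.008, -0.0])
```

Request:
servo_tool(motion=[[15, 0, 0, 25, 0, -0.008, 0], [15, 0, 0, 30, 0, 0, 0], [15, 0, 0, 30, 0, 0, 0], [15, 0, 0, 15, 0, 0, 0], [15, 0, 0, 5, 0, 0, 0], [15, 0, 0, 0, 0, 0, 0]])

```text
time: 10.4
tool_pos: [423.6, 226.8, 134.7]
tcp_rot: [-179.7, -0.5, 2.2]
ft_force: [-0.3, 0.5, -2.7]
finger_gap: 19.0
```

```bash
python3 -c "
from go import *
st()
print(delta(W(TR,-14+2,84,138.5),2.3))
cv2.imwrite('pics/e1.png',np.hstack([cv2.resize(snapshot('top')[250:370,200:440],(480,240)),cv2.resize(snapshot('side')[200:380,300:480],(320,320))[:240]]))"
```

```text
t 10.4 [423.6 226.8 134.7] [-179.73   -0.52    2.16] F [-0.3  0.5 -2.7] gap 19.0
([-7.8, 1.6, 14.8], [-0.005, -0.009, -0.002])
```

View pics/e1.png

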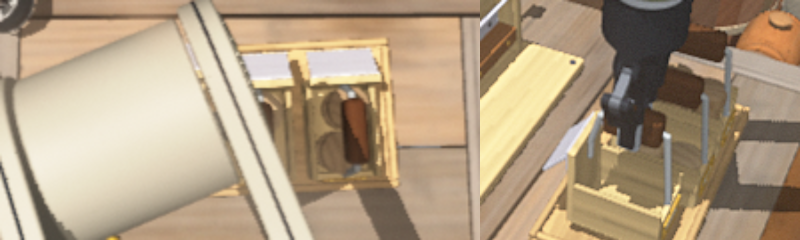

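The empty bin is above the left tray place, clear of its neighbour.

Request:
servo_tool(motion=[[15, -10, 1.5, 3, -0.005, -0.009, 0], [15, 0, 0, 5, 0, 0, 0], [15, 0, 0, 5, 0, 0, 0], [15, 0, 0, 3, 0, 0, 0], [15, 0, 0, 0, 0, 0, 0], [15, 0, 0, 0, 0, 0, 0]])

```text
time: 11.1
tool_pos: [415.8, 226.2, 122.3]
tcp_rot: [-179.9, -0.4, 2.2]
ft_force: [-0.4, 0.0, -2.4]
finger_gap: 18.9
```

```bash
python3 -c "
from go import *
st()
print(delta(W(TR,-14+2,84,138.5),2.3))"
```

```text
t 11.1 [415.8 226.2 122.3] [-179.87   -0.42    2.18] F [-0.4  0.  -2.4] gap 18.9
([0.1, 1.2, 2.5], [-0.002, -0.007, -0.002])
```

Request:
servo_tool(motion=[[15, 0, 1, 2.5, -0.002, -0.007, 0], [15, 0, 0, 2, 0, 0, 0], [15, 0, 0, 0, 0, 0, 0]])

```text
time: 11.4
tool_pos: [416.8, 225.2, 119.8]
tcp_rot: [-180.0, -0.1, 2.2]
ft_force: [-0.3, 0.3, -3.4]
finger_gap: 19.2
```

Request:
servo_tool(motion=[[15, 0, 0, 1.5, 0, 0, 0], [15, 0, 0, 0, 0, 0, 0]])

```text
time: 11.6
tool_pos: [417.5, 225.3, 119.5]
tcp_rot: [-180.0, -0.1, 2.2]
ft_force: [0.0, 0.4, -3.2]
finger_gap: 19.0
```

Request:
servo_tool(motion=[[15, -1, 0, 2.5, 0, 0, 0], [15, 0, 0, 2, 0, 0, 0], [15, 0, 0, 0, 0, 0, 0]])

```text
time: 11.9
tool_pos: [418.3, 225.4, 119.7]
tcp_rot: [-180.0, -0.4, 2.2]
ft_force: [0.4, -0.2, -2.5]
finger_gap: 18.6
```

Request:
servo_tool(motion=[[15, -3, 0, 4, 0, 0, 0], [15, -1, 0, 4, 0, 0, 0], [15, 0, 0, 0, 0, 0, 0]])

```text
time: 12.2
tool_pos: [420.3, 225.7, 120.1]
tcp_rot: [-179.9, -1.1, 2.1]
ft_force: [-0.6, 0.8, -3.1]
finger_gap: 18.9
```

```bash
python3 -c "
from go import *
st();s=sense();print(np.round(s['joint_pos'],1),np.round(s['qd'],2),np.round(s['joint_efforts'],2),np.round(s['wrist_torque'],3))
cv2.imwrite('pics/e2.png',np.hstack([cv2.resize(snapshot('side')[200:380,300:480],(400,400)),cv2.resize(snapshot('side'),(400,300))[:].repeat(1,0) if 0 else cv2.copyMakeBorder(cv2.resize(snapshot('side'),(400,300)),0,100,0,0,0)]))"
```

```text
t 12.2 [420.3 225.7 120.1] [-179.91   -1.12    2.15] F [-0.6  0.8 -3.1] gap 18.9
[ 22.3  -8.2 112.7  -0.3  74.4 110.2] [-0.03 -0.98 -1.05 -0.15  1.2  -0.05] [-1.400e-01 -4.266e+01 -5.046e+01 -2.300e-01  6.000e-02  1.000e-02] [-0.01   0.107 -0.002]
```

View pics/e2.png

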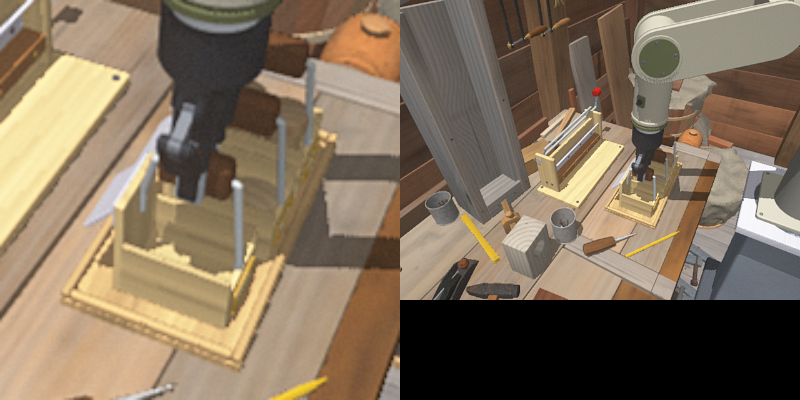

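Request:
servo_tool(motion=[[15, -5, 0, 5, 0, -0.015, 0], [15, -2, 0, 5, 0, -0.005, 0]])

```text
time: 12.5
tool_pos: [420.6, 226.1, 119.1]
tcp_rot: [-179.8, -0.8, 2.2]
ft_force: [-22.5, -12.1, 52.4]
finger_gap: 19.2
```

Request:
servo_tool(motion=[[15, -2, 0, 5, 0, -0.005, 0], [15, -2, 0, 5, 0, -0.005, 0]])

```text
time: 12.7
tool_pos: [420.5, 226.1, 119.2]
tcp_rot: [-179.9, -0.7, 2.2]
ft_force: [-17.3, -10.8, 43.7]
finger_gap: 19.0
```

Contact is firm at the expected height, so the bin is on the tray floor. Releasing.

Request:
servo_tool(motion=[[15, 0, 0, -1, 0, 0, 0], [45, 0, 0, 0, 0, 0, 0], [45, 0, 0, 0, 0, 0, 0], [45, 0, 0, 0, 0, 0, 0], [45, 0, 0, -20, 0, 0, 0], [45, 0, 0, -40, 0, 0, 0], [45, 0, 0, -40, 0, 0, 0], [45, 0, 0, -20, 0, 0, 0], [45, 0, 0, 0, 0, 0, 0]])

```text
time: 13.6
tool_pos: [416.0, 225.2, 237.6]
tcp_rot: [-180.0, -0.1, 2.2]
ft_force: [1.1, 0.2, 0.2]
finger_gap: 45.3
```

```bash
python3 -c "
from go import *
st()
print(delta([419,141.7,180],1.7))"
```

```text
t 13.6 [416.  225.2 237.6] [-1.80e+02 -1.40e-01  2.18e+00] F [1.1 0.2 0.2] gap 45.3
([-0.3, 83.5, 76.3], [-0.0, -0.002, 0.008])
```

```bash
cat > det.py <<'E'
from go import *
def handles(im,z,box=(225,150,440,355)):
    # brown handle blobs -> handle centre at height z of its top
    x0,y0,x1,y1=box; h=cv2.cvtColor(im[y0:y1,x0:x1],cv2.COLOR_BGR2HSV)
    m=((h[...,0]<14)&(h[...,1]>110)&(h[...,2]<125)&(h[...,2]>30)).astype(np.uint8)
    n,l,s,c=cv2.connectedComponentsWithStats(m)
    for i in range(1,n):
        if s[i,4]>80:
            r=cv2.minAreaRect(np.argwhere(l==i)[:,::-1].astype(np.float32)); u=np.array(r[0])+[x0,y0]
            print('blob',np.round(u,1),s[i,4],np.round(r[1],1),round(r[2],1),'xy@z',z,np.round(atz('top',u,z),1))
if __name__=='__main__':
    st(); print('initial');handles(cv2.imread('pics/top0.png'),158)
    im=snapshot('top');cv2.imwrite('pics/now.png',im);print('now');handles(im,158)
E
python3 det.py
```

```text
t 13.6 [416.  225.2 237.6] [-1.80e+02 -1.40e-01  2.18e+00] F [1.1 0.2 0.2] gap 45.3
initial
blob [276.5 194.7] 477 [10.5 47.1] 88.6 xy@z 158 [642.8 241.7 158. ]
blob [357.5 193. ] 430 [43. 10.] 0.0 xy@z 158 [645.6  89.4 158. ]
blob [319. 210.] 238 [32. 10.] 90.0 xy@z 158 [613.  162.2 158. ]
blob [377.3 315. ] 257 [32.5 12.1] 85.2 xy@z 158 [418.6  58.7 158. ]
now
blob [316.  193.6] 994 [ 10.2 126.2] 88.6 xy@z 158 [644.7 167.6 158. ]
blob [376.8 314.7] 361 [33.1 13.1] 87.4 xy@z 158 [419.3  59.5 158. ]
```

```bash
python3 -c "
from go import *
print(delta([421,59.2,205],2.8))"
```

```text
([-0.8, 165.8, 49.8], [0.001, -0.001, -0.011])
```

Request:
servo_tool(motion=[[45, 0, 40, 0, 0, 0, 0], [45, 0, 45, 0, 0, 0, 0], [45, 0, 45, 20, 0, 0, 0], [45, 0, 34, 30, 0, 0, 0], [45, 0, 0, 0, 0, 0, 0]])

```text
time: 14.15
tool_pos: [417.8, 57.3, 174.6]
tcp_rot: [179.9, 0.6, 2.5]
ft_force: [-1.2, 0.0, -1.2]
finger_gap: 45.1
```

```bash
python3 -c "
from go import *
st();print(delta([421,59.2,138],2.8))"
```

```text
t 14.2 [417.8  57.3 174.6] [179.95   0.55   2.52] F [-1.2  0.  -1.2] gap 45.1
([3.8, -1.8, 55.3], [0.001, 0.01, -0.005])
```

Request:
servo_tool(motion=[[45, 2, -2, 10, 0, 0.01, -0.005], [45, 0, 0, 20, 0, 0, 0], [45, 0, 0, 18, 0, 0, 0], [45, 0, 0, 5, 0, 0, 0], [45, 0, 0, 0, 0, 0, 0]])

```text
time: 14.65
tool_pos: [414.5, 59.4, 111.8]
tcp_rot: [-180.0, 0.6, 2.6]
ft_force: [0.3, 0.3, -0.2]
finger_gap: 44.9
```

```bash
python3 -c "
from go import *
st();print(delta([421,59.2,138],2.8))"
```

```text
t 14.7 [414.5  59.4 111.8] [-179.95    0.64    2.59] F [ 0.3  0.3 -0.2] gap 44.9
([6.4, 0.5, -7.5], [-0.001, 0.011, -0.004])
```

Request:
servo_tool(motion=[[45, 6.5, 0.5, -7.5, 0, 0.011, 0], [45, 2, 0, 0, 0, 0, 0], [45, 0, 0, 0, 0, 0, 0]])

```text
time: 14.95
tool_pos: [424.5, 60.0, 121.3]
tcp_rot: [-179.9, -0.1, 2.6]
ft_force: [-0.6, 0.0, 0.7]
finger_gap: 44.9
```

```bash
python3 -c "
from go import *
st();print(delta([421,59.2,138],2.8))"
```

```text
t 14.9 [424.5  60.  121.3] [-1.7994e+02 -1.2000e-01  2.6500e+00] F [-0.6  0.   0.7] gap 44.9
([-3.6, 0.7, 1.9], [-0.001, -0.002, -0.003])
```

Request:
servo_tool(motion=[[45, -3, 0.5, 1, 0, 0, 0], [15, 0, 0, 0, 0, 0, 0], [15, 0, 0, 0, 0, 0, 0], [15, 0, 0, 0, 0, 0, 0], [15, 0, 0, 0, 0, 0, 0]], force=110)

```text
time: 15.45
tool_pos: [422.3, 59.3, 121.7]
tcp_rot: [-180.0, -0.3, 2.6]
ft_force: [-0.1, -0.1, 1.0]
finger_gap: 18.9
```

Request:
servo_tool(motion=[[15, 0, 0, -15, 0, 0, 0], [15, 0, 0, -30, 0, 0, 0], [15, 0, 0, -40, 0, 0, 0], [15, 0, 0, -30, 0, 0, 0], [15, 0, 0, 0, 0, 0, 0], [15, 0, 0, 0, 0, 0, 0]])

```text
time: 16.05
tool_pos: [417.9, 59.2, 234.8]
tcp_rot: [-179.9, 0.4, 2.6]
ft_force: [-0.6, 0.2, -3.8]
finger_gap: 18.8
```

```bash
python3 -c "
from go import *
st();print(delta(W(RK,-46,-84,30+130+80),1.4))"; python3 det.py
```

```text
t 16.1 [417.9  59.2 234.8] [-179.91    0.37    2.64] F [-0.6  0.2 -3.8] gap 18.8
([192.9, -11.3, 12.2], [-0.001, 0.007, 0.022])
t 16.1 [417.9  59.2 234.8] [-179.91    0.37    2.64] F [-0.6  0.2 -3.8] gap 18.8
initial
blob [276.5 194.7] 477 [10.5 47.1] 88.6 xy@z 158 [642.8 241.7 158. ]
blob [357.5 193. ] 430 [43. 10.] 0.0 xy@z 158 [645.6  89.4 158. ]
blob [319. 210.] 238 [32. 10.] 90.0 xy@z 158 [613.  162.2 158. ]
blob [377.3 315. ] 257 [32.5 12.1] 85.2 xy@z 158 [418.6  58.7 158. ]
now
blob [316.  193.7] 997 [ 10.6 126.2] 88.6 xy@z 158 [644.4 167.6 158. ]
```

Request:
servo_tool(motion=[[15, 20, 0, 0, 0, 0, 0.022], [15, 35, -3, 0, 0, 0, 0], [15, 40, -3, 0, 0, 0, 0], [15, 40, -3, 0, 0, 0, 0], [15, 35, -2, 0, 0, 0, 0], [15, 15, 0, 0, 0, 0, 0], [15, 5, 0, 0, 0, 0, 0], [15, 0, 0, 0, 0, 0, 0]])

```text
time: 16.9
tool_pos: [605.8, 75.6, 210.4]
tcp_rot: [-179.9, 1.9, 1.3]
ft_force: [-0.4, 0.2, -3.7]
finger_gap: 18.9
```

```bash
python3 -c "
from go import *
st();print(delta(W(RK,-42.3,-84,190),1.4))"; python3 det.py|tail -4
```

```text
t 16.9 [605.8  75.6 210.4] [-179.94    1.92    1.32] F [-0.4  0.2 -3.7] gap 18.9
([9.3, -3.7, 38.8], [-0.001, 0.033, -0.001])
blob [377.3 315. ] 257 [32.5 12.1] 85.2 xy@z 158 [418.6  58.7 158. ]
now
blob [293.  194.1] 646 [10.2 82. ] 88.6 xy@z 158 [643.7 210.8 158. ]
blob [331.  315.5] 82 [29. 10.] 90.0 xy@z 158 [418.5 142.1 158. ]
```

Request:
servo_tool(motion=[[15, 3, -3.5, 0, 0, 0.033, 0], [15, 4, 0, 5, 0, 0, 0], [15, 2, 0, 5, 0, 0, 0], [15, 0, 0, 0, 0, 0, 0]])

```text
time: 17.35
tool_pos: [610.6, 79.0, 198.0]
tcp_rot: [-180.0, 0.3, 1.3]
ft_force: [0.5, -0.5, -4.1]
finger_gap: 18.5
```

```bash
python3 -c "
from go import *
st();print(delta(W(RK,-42.3,-84,172),1.4))"
```

```text
t 17.4 [610.6  79.  198. ] [-179.95    0.28    1.32] F [ 0.5 -0.5 -4.1] gap 18.5
([3.4, -0.4, 44.6], [-0.001, 0.005, -0.001])
```

Request:
servo_tool(motion=[[15, 3, 0, 8, 0, 0.005, 0], [15, 1, 0, 10, 0, 0, 0], [15, 0, 0, 7, 0, 0, 0], [15, 0, 0, 0, 0, 0, 0]])

```text
time: 17.75
tool_pos: [614.3, 78.8, 170.3]
tcp_rot: [-180.0, 0.1, 1.3]
ft_force: [-0.2, -0.3, -4.0]
finger_gap: 18.8
```

```bash
python3 -c "
from go import *
st();print(delta(W(RK,-42.3,-84,172),1.4))
cv2.imwrite('pics/h1.png',np.hstack([cv2.resize(snapshot('top')[150:250,230:400],(400,240)),cv2.resize(snapshot('side')[150:300,210:390],(400,333))[60:300]]))"
```

```text
t 17.8 [614.3  78.8 170.3] [-1.7996e+02  6.0000e-02  1.3100e+00] F [-0.2 -0.3 -4. ] gap 18.8
([-0.5, -0.7, 17.0], [-0.001, 0.001, -0.002])
```

View pics/h1.png

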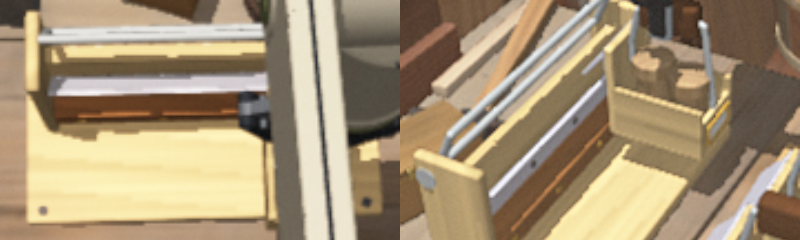

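The full bin hangs just in front of the rail at the -y end, its lip over the trough. Lowering.

Request:
servo_tool(motion=[[15, 0, 0, 7, 0, 0, 0], [15, 0, 0, 7, 0, 0, 0], [15, 0, 0, 0, 0, 0, 0]])

```text
time: 18.15
tool_pos: [615.5, 78.9, 157.4]
tcp_rot: [-180.0, -0.1, 1.3]
ft_force: [-0.9, -0.5, -4.5]
finger_gap: 18.8
```

```bash
python3 -c "
from go import *
st();print(delta(W(RK,-42.3,-84,169),1.4))"
```

```text
t 18.1 [615.5  78.9 157.4] [-1.7995e+02 -1.2000e-01  1.3100e+00] F [-0.9 -0.5 -4.5] gap 18.8
([-1.8, -0.7, 7.1], [-0.001, -0.002, -0.002])
```

Request:
servo_tool(motion=[[15, -1.5, -0.5, 4, 0, 0, 0], [15, 0, 0, 4, 0, 0, 0]])

```text
time: 18.35
tool_pos: [614.3, 79.4, 149.5]
tcp_rot: [-180.0, -0.2, 1.3]
ft_force: [1.5, 1.0, -4.3]
finger_gap: 18.6
```

Request:
servo_tool(motion=[[15, 1, 0, 3, 0, 0, 0], [15, 1, 0, 2, 0, 0, 0]])

```text
time: 18.55
tool_pos: [617.0, 79.6, 144.7]
tcp_rot: [-179.9, -0.3, 1.3]
ft_force: [1.4, -0.3, -2.6]
finger_gap: 18.8
```

Request:
servo_tool(motion=[[15, 1, 0, 2, 0, 0, 0], [15, 1, 0, 1.5, 0, 0, 0]])

```text
time: 18.75
tool_pos: [618.4, 79.7, 144.0]
tcp_rot: [-179.9, -0.2, 1.3]
ft_force: [-14.2, -1.5, 14.9]
finger_gap: 19.1
```

Request:
servo_tool(motion=[[15, 1, 0, 2, 0, 0, 0], [15, 1.5, 0, 2, 0, 0, 0]])

```text
time: 18.95
tool_pos: [618.9, 79.7, 144.2]
tcp_rot: [-179.9, 0.1, 1.3]
ft_force: [-15.8, -0.9, 17.2]
finger_gap: 18.6
```

It reached stops in both x and z at the expected home position. Releasing.

Request:
servo_tool(motion=[[15, 0, 0, 0, 0, 0, 0], [40, 0, 0, 0, 0, 0, 0], [40, 0, 0, 0, 0, 0, 0], [40, 0, 0, 0, 0, 0, 0], [40, 0, 0, -15, 0, 0, 0], [40, 0, 0, -30, 0, 0, 0], [40, -10, 0, -40, 0, 0, 0], [40, -40, 0, -20, 0, 0, 0], [40, -40, 0, 0, 0, 0, 0], [40, 0, 0, 0, 0, 0, 0]])

```text
time: 19.95
tool_pos: [527.2, 77.4, 258.6]
tcp_rot: [-179.9, -0.1, 1.2]
ft_force: [0.2, -0.1, -0.2]
finger_gap: 39.8
```

```bash
python3 det.py|tail -3; python3 -c "
from go import *
st();print(delta([421,141.7,210],1.7))
cv2.imwrite('pics/m1.png',np.hstack([cv2.resize(snapshot('top')[150:360,225:435],(400,400)),cv2.resize(snapshot('side')[130:370,240:480],(400,400))]))"
```

```text
blob [377.3 315. ] 257 [32.5 12.1] 85.2 xy@z 158 [418.6  58.7 158. ]
now
blob [297.  194.2] 699 [10.5 88.2] 88.6 xy@z 158 [643.6 203.2 158. ]
t 20.0 [529.8  77.4 260.1] [-179.94   -0.35    1.24] F [ 1.6 -0.6  1.1] gap 39.7
([-107.8, -66.6, 68.2], [-0.001, -0.006, -0.008])
```

View pics/m1.png

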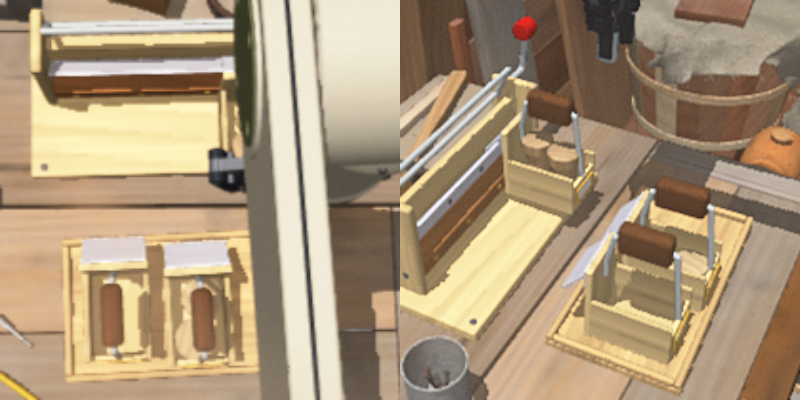

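The first full bin hangs level on the rack. The empty stands upright in the left tray place, and the middle full bin is unmoved (handle at about (331,317)). I'll fetch it.

Request:
servo_tool(motion=[[45, -20, -20, 0, 0, -0.006, -0.008], [45, -30, -30, 10, 0, 0, 0], [45, -35, -16, 20, 0, 0, 0], [45, -20, 0, 15, 0, 0, 0], [45, -4, 0, 0, 0, 0, 0], [45, 0, 0, 0, 0, 0, 0]])

```text
time: 20.7
tool_pos: [424.6, 142.5, 215.3]
tcp_rot: [-179.9, -0.2, 1.6]
ft_force: [0.4, -0.0, 0.9]
finger_gap: 45.2
```

```bash
python3 -c "
from go import *
st();print(delta([419.5,142,139],1.7))"
```

```text
t 20.7 [424.6 142.5 215.3] [-179.92   -0.22    1.57] F [ 0.4 -0.   0.9] gap 45.2
([-5.5, 0.5, 95.0], [-0.001, -0.004, -0.002])
```

Request:
servo_tool(motion=[[45, -4, 0, 15, 0, 0, 0], [45, -1, 0, 30, 0, 0, 0], [45, 0, 0, 30, 0, 0, 0], [45, 0, 0, 8, 0, 0, 0], [45, 0, 0, 0, 0, 0, 0], [45, 0, 0, 0, 0, 0, 0]])

```text
time: 21.3
tool_pos: [427.1, 141.5, 132.5]
tcp_rot: [-179.9, -0.6, 1.3]
ft_force: [-0.0, 0.1, 0.6]
finger_gap: 45.0
```

```bash
python3 -c "
from go import *
st();print(delta([419.5,142,139],1.7))"
```

```text
t 21.3 [427.1 141.5 132.5] [-179.88   -0.61    1.32] F [-0.   0.1  0.6] gap 45.0
([-7.7, -0.7, 12.1], [-0.002, -0.011, -0.007])
```

Request:
servo_tool(motion=[[45, -8, -0.7, 7, 0, -0.011, -0.007], [45, -3, 0, 6, 0, 0, 0], [45, -1, 0, 2, 0, 0, 0], [45, 0, 0, 0, 0, 0, 0]])

```text
time: 21.7
tool_pos: [416.7, 142.3, 119.8]
tcp_rot: [-179.8, -0.2, 1.7]
ft_force: [0.6, -0.1, 1.1]
finger_gap: 45.3
```

```bash
python3 -c "
from go import *
st();print(delta([419.5,142,139],1.7))"
```

```text
t 21.7 [416.7 142.3 119.8] [-179.82   -0.23    1.75] F [ 0.6 -0.1  1.1] gap 45.3
([2.8, 0.4, -0.5], [-0.003, -0.004, 0.001])
```

Request:
servo_tool(motion=[[45, 2, 0, 0, 0, 0, 0], [15, 0, 0, 0, 0, 0, 0], [15, 0, 0, 0, 0, 0, 0], [15, 0, 0, 0, 0, 0, 0], [15, 0, 0, 0, 0, 0, 0]], force=110)

```text
time: 22.2
tool_pos: [419.3, 142.4, 120.5]
tcp_rot: [-179.8, -0.3, 1.8]
ft_force: [-0.5, -0.6, -0.1]
finger_gap: 19.0
```

Request:
servo_tool(motion=[[15, 0, 0, -15, 0, 0, 0], [15, 0, 0, -30, 0, 0, 0], [15, 0, 0, -40, 0, 0, 0], [15, 0, 0, -40, 0, 0, 0], [15, 0, 0, 0, 0, 0, 0], [15, 0, 0, 0, 0, 0, 0]])

```text
time: 22.8
tool_pos: [414.2, 141.2, 243.1]
tcp_rot: [-179.9, 0.5, 1.8]
ft_force: [-0.7, 0.6, -6.0]
finger_gap: 18.5
```

```bash
python3 -c "
from go import *
st();print(delta(W(RK,-43,84,240),1.4))"
```

```text
t 22.8 [414.2 141.2 243.1] [-179.94    0.48    1.75] F [-0.7  0.6 -6. ] gap 18.5
([198.2, -100.2, 20.2], [-0.001, 0.008, 0.006])
```

Request:
servo_tool(motion=[[15, 15, -10, 0, 0, 0.005, 0.006], [15, 30, -17, -2, 0, 0, 0], [15, 35, -19, -4, 0, 0, 0], [15, 35, -19, -4, 0, 0, 0], [15, 35, -19, -2, 0, 0, 0], [15, 25, -12, 0, 0, 0.01, 0], [15, 12, -4, 0, 0, 0.01, 0], [15, 0, 0, 0, 0, 0, 0]])

```text
time: 23.6
tool_pos: [597.8, 247.6, 231.2]
tcp_rot: [179.6, 0.5, 1.4]
ft_force: [-0.6, 0.0, -5.5]
finger_gap: 18.9
```

```bash
sed -i 's/RK=(654.0/RK=(655.2/' go.py; python3 -c "
from go import *
st();print(delta(W(RK,-42.3,84,200),1.4))"
```

```text
t 23.6 [597.8 247.6 231.2] [179.63   0.51   1.35] F [-0.6  0.  -5.5] gap 18.9
([13.6, 0.2, 49.8], [0.007, 0.009, -0.001])
```

Request:
servo_tool(motion=[[15, 5, 0, 10, 0.007, 0.009, 0], [15, 6, 0, 15, 0, 0, 0], [15, 2, 0, 15, 0, 0, 0], [15, 0, 0, 5, 0, 0, 0], [15, 0, 0, 0, 0, 0, 0]])

```text
time: 24.1
tool_pos: [606.6, 245.7, 175.3]
tcp_rot: [179.9, 0.6, 1.3]
ft_force: [-0.6, -0.1, -5.4]
finger_gap: 18.7
```

```bash
python3 -c "
from go import *
st();print(delta(W(RK,-42.3,84,170),1.4))"
```

```text
t 24.1 [606.6 245.7 175.3] [179.88   0.59   1.32] F [-0.6 -0.1 -5.4] gap 18.7
([4.6, -1.8, 23.9], [0.002, 0.01, -0.001])
```

Request:
servo_tool(motion=[[15, 4, -1.5, -1, 0, 0.01, 0], [15, 1, 0, 0, 0, 0, 0], [15, 0, 0, 0, 0, 0, 0]])

```text
time: 24.4
tool_pos: [612.0, 247.4, 177.4]
tcp_rot: [179.9, -0.1, 1.3]
ft_force: [0.6, -0.5, -5.2]
finger_gap: 18.6
```

```bash
python3 -c "
from go import *
st();print(delta(W(RK,-42.3,84,169),1.4))"
```

```text
t 24.4 [612.  247.4 177.4] [ 1.799e+02 -9.000e-02  1.310e+00] F [ 0.6 -0.5 -5.2] gap 18.6
([-1.1, -0.2, 27.1], [0.002, -0.002, -0.002])
```

Request:
servo_tool(motion=[[15, -1, 0, 8, 0, 0, 0], [15, 0, 0, 8, 0, 0, 0], [15, 0, 0, 6, 0, 0, 0]])

```text
time: 24.7
tool_pos: [612.6, 248.0, 157.1]
tcp_rot: [180.0, -0.4, 1.3]
ft_force: [0.1, -0.6, -5.5]
finger_gap: 18.7
```

Request:
servo_tool(motion=[[15, 0, 0, 3, 0, 0, 0], [15, 0, 0, 2, 0, 0, 0]])

```text
time: 24.9
tool_pos: [611.8, 247.8, 149.9]
tcp_rot: [180.0, -0.3, 1.3]
ft_force: [-0.6, 0.5, -4.6]
finger_gap: 19.0
```

```bash
python3 -c "
from go import *
st();print(delta(W(RK,-38.3,84,162),1.4))"
```

```text
t 24.9 [611.8 247.8 149.9] [179.95  -0.25   1.32] F [-0.6  0.5 -4.6] gap 19.0
([3.1, 0.3, 6.6], [0.001, -0.004, -0.001])
```

Request:
servo_tool(motion=[[15, 1.5, 0, 3, 0, 0, 0], [15, 1.5, 0, 3, 0, 0, 0]])

```text
time: 25.1
tool_pos: [614.4, 247.9, 143.4]
tcp_rot: [179.9, -0.2, 1.3]
ft_force: [-10.9, 0.1, 11.1]
finger_gap: 18.9
```

Request:
servo_tool(motion=[[15, 1.5, 0, 2, 0, 0, 0], [15, 1.5, 0, 2, 0, 0, 0]])

```text
time: 25.3
tool_pos: [615.2, 248.3, 143.3]
tcp_rot: [180.0, 0.1, 1.3]
ft_force: [-16.9, -4.1, 15.1]
finger_gap: 18.6
```

Request:
servo_tool(motion=[[15, 1.5, 0, 2, 0, 0, 0], [15, 1.5, 0, 2, 0, 0, 0]])

```text
time: 25.5
tool_pos: [615.6, 248.4, 143.5]
tcp_rot: [179.9, 0.4, 1.2]
ft_force: [-15.2, -3.1, 12.1]
finger_gap: 19.1
```

It is seated as predicted (within about 1 mm). I'll release, retreat and look.

Request:
servo_tool(motion=[[15, 0, 0, 0, 0, 0, 0], [40, 0, 0, 0, 0, 0, 0], [40, 0, 0, 0, 0, 0, 0], [40, 0, 0, 0, 0, 0, 0], [40, 0, 0, -15, 0, 0, 0], [40, 0, 0, -30, 0, 0, 0], [40, 0, 0, -45, 0, 0, 0], [40, 0, 30, -40, 0, 0, 0], [40, 0, 45, -20, 0, 0, 0], [40, 0, 45, 0, 0, 0, 0]])

```text
time: 26.5
tool_pos: [620.8, 131.6, 308.5]
tcp_rot: [-179.9, -0.2, 1.7]
ft_force: [0.7, -0.5, 0.5]
finger_gap: 39.5
```

Request:
servo_tool(motion=[[45, 10, 45, 0, 0, 0, 0], [45, 15, 45, 0, 0, 0, 0], [45, 15, 45, 0, 0, 0, 0], [45, 15, 30, 0, 0, 0, 0], [45, 15, 0, 0, 0, 0, 0], [45, 0, 0, 0, 0, 0, 0]])

```text
time: 27.1
tool_pos: [699.7, -45.1, 324.7]
tcp_rot: [179.9, -1.3, 1.4]
ft_force: [0.5, -0.3, -0.6]
finger_gap: 45.0
```

```bash
python3 -c "
from go import *
st();print(delta(W(RK,66,-200,193+45),1.4))
cv2.imwrite('pics/m2.png',np.hstack([cv2.resize(snapshot('top')[150:360,225:435],(400,400)),cv2.resize(snapshot('side')[130:370,240:480],(400,400))]))"
```

```text
t 27.1 [699.7 -45.1 324.7] [179.89  -1.31   1.41] F [ 0.5 -0.3 -0.6] gap 45.0
([24.2, -10.8, 106.0], [0.002, -0.023, 0.0])
```

View pics/m2.png

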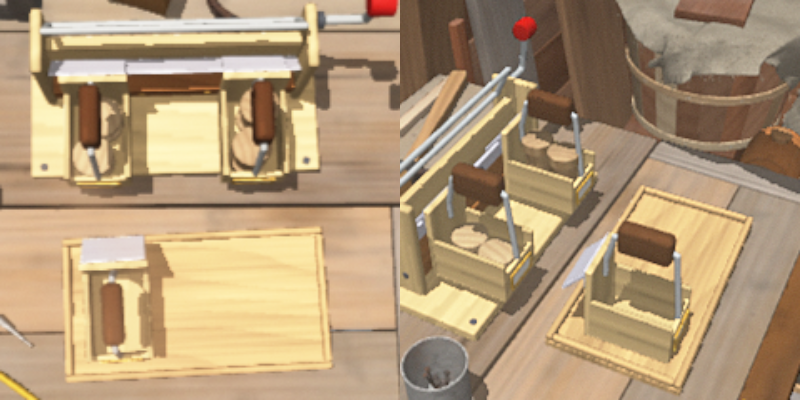

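Both full bins hang level in the outer places, the empty stands in the tray, and the keeper is still back. Now the keeper knob.

```bash
python3 -c "
from go import *
im=snapshot('top');h=im.astype(int);m=((h[...,2]>140)&(h[...,1]<60)&(h[...,0]<60)).astype(np.uint8)
n,l,s,c=cv2.connectedComponentsWithStats(m)
for i in range(1,n):
  if s[i,4]>25: print(s[i],c[i],atz('top',c[i],200))
im=snapshot('side').astype(int);m=((im[...,2]>140)&(im[...,1]<60)&(im[...,0]<60)).astype(np.uint8)
n,l,s,c=cv2.connectedComponentsWithStats(m)
for i in range(1,n):
  if s[i,4]>25: print(s[i],c[i])
for a in (0,-1.6,-4):
  a=np.radians(a);K=W(RK,64-65*np.sin(a),-200,128+65*np.cos(a));print(K,proj('side',K),proj('top',K))"
```

```text
[419 144  14  13 170] [425.72941176 149.92352941] [714.52046706 -32.37017144 200.        ]
[308 140  14  14 127] [314.04724409 146.22047244]
[723.99808027 -33.9006657  193.        ] [[311.95881529 145.89357328]] [[425.33293113 146.43264002]]
[725.81246039 -33.85695692 192.97465748] [[311.26570979 145.73955411]] [[425.25862389 145.501752  ]]
[728.53093596 -33.79146829 192.84166327] [[310.23062397 145.54689057]] [[425.13423557 144.12816179]]
```

Request:
servo_tool(motion=[[45, 12, -11, 15, 0, -0.012, 0], [45, 10, 0, 15, 0, -0.012, 0], [45, 2, 0, 15, 0, 0, 0], [45, 0, 0, 0, 0, 0, 0], [45, 0, 0, 0, 0, 0, 0]])

```text
time: 27.8
tool_pos: [721.1, -26.2, 281.5]
tcp_rot: [179.9, -0.0, 1.9]
ft_force: [0.2, 0.6, 0.3]
finger_gap: 45.2
```

```bash
python3 -c "
from go import *
st();print(delta(W(RK,65,-200,193),1.4))"
```

```text
t 27.8 [721.1 -26.2 281.5] [ 1.7989e+02 -1.0000e-02  1.8900e+00] F [0.2 0.6 0.3] gap 45.2
([3.7, 7.6, 107.3], [0.002, -0.0, 0.009])
```

```bash
python3 -c "
from go import *
for n in('top','side'):
  im=cv2.imread(f'pics/{n}0.png').astype(int);m=((im[...,2]>140)&(im[...,1]<60)&(im[...,0]<60)).astype(np.uint8)
  k,l,s,c=cv2.connectedComponentsWithStats(m)
  for i in range(1,k):
    if s[i,4]>25: print(n,s[i],c[i],proj(n,W(RK,2.9,-200,150.2)))
for a in (2,4,6,8,10):
  a=np.radians(a);K=W(RK,64-65*np.sin(a),-200,128+65*np.cos(a));print(K,proj('side',K),proj('top',K))
"
```

```text
top [416 179  14  13 162] [422.33950617 184.75308642] [[421.90608521 185.21780147]]
side [329 160  13  15 125] [334.896 166.968] [[335.93301562 168.33400674]]
[721.73027094 -33.95529769 192.96040376] [[312.82757255 146.11470831]] [[425.41597817 147.61175571]]
[719.46522458 -34.00986311 192.84166327] [[313.69786731 146.36741881]] [[425.48796657 148.80645868]]
[717.20570081 -34.0642955  192.6439232 ] [[314.56851198 146.65142836]] [[425.54877711 150.01496053]]
[714.95445251 -34.11852852 192.36742447] [[315.43831359 146.96641169]] [[425.59831055 151.23544528]]
[712.71422247 -34.17249612 192.01250395] [[316.30607592 147.31199493]] [[425.63648789 152.46607359]]
```

The keeper rests about 7° short of upright: both cameras give about 1.10 rad, above the required 1.05. It was farther back while held. Going on to grasp the knob at (716,-34,192).

Request:
servo_tool(motion=[[45, -4, 7, 15, 0, 0, 0.009], [45, -2, 0, 20, 0, 0, 0], [45, 0, 0, 20, 0, 0, 0], [45, 0, 0, 10, 0, 0, 0], [45, 0, 0, 0, 0, 0, 0]])

```text
time: 28.3
tool_pos: [715.0, -33.4, 221.3]
tcp_rot: [179.8, -0.5, 1.4]
ft_force: [-1.3, 0.4, 0.6]
finger_gap: 45.0
```

```bash
python3 -c "
from go import *
st();print(delta([716.1,-34.1,192.5],1.4))"
```

```text
t 28.3 [715.  -33.4 221.3] [179.83  -0.47   1.4 ] F [-1.3  0.4  0.6] gap 45.0
([0.7, 0.6, 47.5], [0.003, -0.008, 0.0])
```

Request:
servo_tool(motion=[[45, 0, 0.5, 15, 0, -0.008, 0], [45, 0, 0, 18, 0, 0, 0], [45, 0, 0, 12, 0, 0, 0], [45, 0, 0, 2, 0, 0, 0], [45, 0, 0, 0, 0, 0, 0]])

```text
time: 28.8
tool_pos: [716.9, -34.3, 176.0]
tcp_rot: [179.8, -0.3, 1.4]
ft_force: [-0.0, -0.7, 0.3]
finger_gap: 45.0
```

```bash
python3 -c "
from go import *
st();print(delta([716.1,-34.1,192.5],1.4))"
```

```text
t 28.8 [716.9 -34.3 176. ] [179.78  -0.28   1.41] F [-0.  -0.7  0.3] gap 45.0
([-0.8, -0.2, 2.2], [0.004, -0.005, 0.0])
```

Request:
servo_tool(motion=[[15, 0, 0, 1, 0, 0, 0], [15, 0, 0, 0, 0, 0, 0], [15, 0, 0, 0, 0, 0, 0], [15, 0, 0, 0, 0, 0, 0], [15, 0, 0, 0, 0, 0, 0]], force=60)

```text
time: 29.3
tool_pos: [717.3, -34.9, 175.9]
tcp_rot: [179.8, -0.3, 1.4]
ft_force: [-0.1, -0.6, -2.7]
finger_gap: 25.1
```

Request:
servo_tool(motion=[[15, -7.8, 0, 1.5, 0, 0, 0], [15, -7.6, 0, 2.4, 0, 0, 0], [15, -7.2, 0, 3.3, 0, 0, 0], [15, -6.8, 0, 4.2, 0, 0, 0], [15, -6.2, 0, 5, 0, 0, 0]])

```text
time: 29.8
tool_pos: [700.8, -35.3, 172.5]
tcp_rot: [179.6, -3.3, 1.4]
ft_force: [13.8, 0.4, 7.8]
finger_gap: 25.2
```

```bash
python3 -c "
from go import *
st()
for a in(42,49,56,63,70):
  a=np.radians(a);print(delta(W(RK,64-65*np.sin(a),-200,128+65*np.cos(a)),1.4))"
```

```text
t 29.8 [700.8 -35.3 172.5] [179.62  -3.26   1.43] F [13.8  0.4  7.8] gap 25.2
([-21.1, -1.0, 13.7], [0.007, -0.057, 0.0])
([-27.0, -1.0, 19.0], [0.007, -0.057, 0.0])
([-32.2, -1.1, 25.0], [0.007, -0.057, 0.0])
([-36.6, -1.1, 31.6], [0.007, -0.057, 0.0])
([-40.1, -1.2, 38.7], [0.007, -0.057, 0.0])
```

Request:
servo_tool(motion=[[15, -10, 0, 5, 0, -0.02, 0], [15, -10, 0, 6, 0, -0.02, 0], [15, -9, 0, 7, 0, -0.02, 0], [15, -8, 0, 8, 0, -0.02, 0]])

```text
time: 30.2
tool_pos: [683.2, -35.8, 164.3]
tcp_rot: [179.5, -1.6, 1.4]
ft_force: [4.8, 1.1, 18.1]
finger_gap: 25.0
```

```bash
python3 -c "
from go import *
st()
for a in(42,49,56,63,70):
  a=np.radians(a);print(delta(W(RK,64-65*np.sin(a),-200,128+65*np.cos(a)),1.4))"
```

```text
t 30.2 [683.2 -35.8 164.3] [179.46  -1.6    1.45] F [ 4.8  1.1 18.1] gap 25.0
([-2.8, -1.0, 6.6], [0.009, -0.028, 0.001])
([-8.5, -1.0, 12.1], [0.009, -0.028, 0.001])
([-13.5, -1.1, 18.3], [0.009, -0.028, 0.001])
([-17.7, -1.2, 25.0], [0.009, -0.028, 0.001])
([-21.1, -1.2, 32.2], [0.009, -0.028, 0.001])
```

Request:
servo_tool(motion=[[15, -6, 0, 9, 0, -0.015, 0], [15, -6, 0, 10, 0, -0.01, 0], [15, -6, 0, 10, 0, -0.01, 0], [15, -5, 0, 11, 0, -0.005, 0]])

```text
time: 30.6
tool_pos: [678.8, -36.1, 159.5]
tcp_rot: [179.2, -2.3, 1.5]
ft_force: [-20.3, 2.9, 46.3]
finger_gap: 25.1
```

```bash
python3 -c "
from go import *
st()
for a in(56,63,70):
  a=np.radians(a);print(delta(W(RK,64-65*np.sin(a),-200,128+65*np.cos(a)),1.4))"
```

```text
t 30.6 [678.8 -36.1 159.5] [179.22  -2.3    1.51] F [-20.3   2.9  46.3] gap 25.1
([-9.2, -1.3, 13.5], [0.014, -0.04, 0.002])
([-13.5, -1.4, 20.2], [0.014, -0.04, 0.002])
([-17.0, -1.5, 27.3], [0.014, -0.04, 0.002])
```

```bash
python3 -c "
from go import *
st()
cv2.imwrite('pics/s1.png',np.hstack([cv2.resize(snapshot('top')[140:260,230:430],(400,240)),cv2.resize(snapshot('side')[110:290,210:410],(400,360))[:240] if 0 else cv2.resize(snapshot('side')[120:260,220:390],(400,330))[:240]]))"
```

```text
t 30.6 [678.8 -36.1 159.5] [179.22  -2.3    1.51] F [-20.3   2.9  46.3] gap 25.1
```

View pics/s1.png

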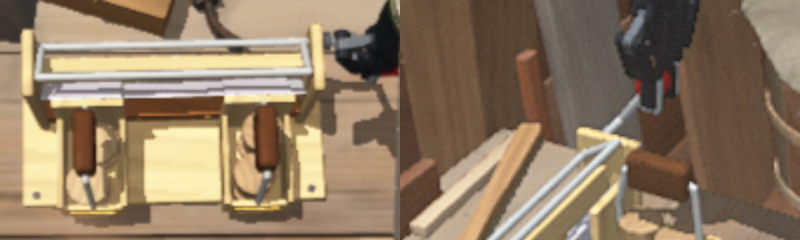

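The rod is partway (lever about 43° from upright) and nothing is blocking it. The resistance comes from pressing too steeply and from a tight pivot grip. I'll lower the grip force and follow the tangent.

Request:
servo_tool(motion=[[15, -4, 0, -3, 0, 0, 0], [15, -8, 0, 2, 0, -0.02, 0], [15, -8, 0, 6, 0, -0.01, 0], [15, -8, 0, 6, 0, 0, 0]], force=25)

```text
time: 31.1
tool_pos: [667.6, -36.2, 153.8]
tcp_rot: [179.2, -3.0, 1.5]
ft_force: [19.8, 0.6, -1.8]
finger_gap: 25.3
```

```bash
cat > ar.py <<'E'
from go import *
st();s=sense();R=Ro.from_euler('xyz',s['tcp_rot'],degrees=True)
h=s['tool_pos']-R.apply([0,0,hold_point_z]); H=W(RK,64,-200,128); d=h-H
print('hold',np.round(h,1),'r',round(np.hypot(d[0],d[2]),1),'angle',round(np.degrees(np.arctan2(-d[0],d[2])),1))
for a in(56,63,70):
  a=np.radians(a);print(delta(W(RK,64-65*np.sin(a),-200,128+65*np.cos(a)),1.4))
E
python3 ar.py
```

```text
t 31.1 [667.6 -36.2 153.8] [179.16  -2.99   1.52] F [19.8  0.6 -1.8] gap 25.3
hold [666.6 -36.  172.4] r 72.6 angle 52.2
([2.1, -1.1, 8.2], [0.015, -0.052, 0.002])
([-2.3, -1.2, 14.8], [0.015, -0.052, 0.002])
([-5.8, -1.3, 21.9], [0.015, -0.052, 0.002])
```

Progress, but now pulling outward. Next I go mostly down.

Request:
servo_tool(motion=[[15, 0, 0, 7, 0, -0.01, 0], [15, -1, 0, 8, 0, -0.01, 0], [15, -3, 0, 8, 0, -0.01, 0], [15, -3, 0, 8, 0, -0.01, 0]])

```text
time: 31.5
tool_pos: [665.2, -36.4, 148.6]
tcp_rot: [179.0, -1.6, 1.5]
ft_force: [-15.7, 2.2, 28.6]
finger_gap: 24.7
```

```bash
python3 ar.py
```

```text
t 31.5 [665.2 -36.4 148.6] [179.03  -1.63   1.52] F [-15.7   2.2  28.6] gap 24.7
hold [664.6 -36.1 167.3] r 71.2 angle 56.5
([4.9, -1.2, 3.1], [0.017, -0.029, 0.002])
([0.7, -1.3, 9.8], [0.017, -0.029, 0.002])
([-2.7, -1.4, 17.0], [0.017, -0.029, 0.002])
```

Request:
servo_tool(motion=[[15, 2, 0, -2, 0, 0, 0], [45, 0, 0, 0, 0, 0, 0], [45, 0, 0, 0, 0, 0, 0], [45, 0, 0, 0, 0, 0, 0], [45, 0, 0, -15, 0, 0, 0], [45, 0, 0, -30, 0, -0.029, 0], [45, 0, 0, -30, 0, 0, 0], [0, 0, 0, 0, 0, 0, 0], [0, 0, 0, 0, 0, 0, 0], [0, 0, 0, 0, 0, 0, 0]])

```text
time: 32.5
tool_pos: [666.1, -34.5, 233.9]
tcp_rot: [179.0, -0.1, 1.5]
ft_force: [-0.2, -0.1, -0.2]
finger_gap: 1.6
```

```bash
cat > knob.py <<'E'
from go import *
st()
for n in('top','side'):
  f=snapshot(n);cv2.imwrite(f'pics/kn_{n}.png',f);im=f.astype(int);m=((im[...,2]>140)&(im[...,1]<60)&(im[...,0]<60)).astype(np.uint8)
  k,l,s,c=cv2.connectedComponentsWithStats(m)
  for i in range(1,k):
    if s[i,4]>25: print(n,s[i],np.round(c[i],1))
for a in (40,50,60,65,70):
  r=np.radians(a);K=W(RK,64-65*np.sin(r),-200,128+65*np.cos(r));print(a,np.round(K,1),'side',np.round(proj('side',K)+[-1,-1.3],1),'top',np.round(proj('top',K)+[.4,-.5],1))
E
python3 knob.py
```

```text
t 32.5 [666.1 -34.5 233.9] [ 1.7901e+02 -1.5000e-01  1.5400e+00] F [-0.2 -0.1 -0.2] gap 1.6
top [418 169  11   9  66] [422.5 173.1]
side [324 152  11  14  90] [328.4 158.1]
40 [682.2 -34.9 177.8] side [[327.3 154.5]] top [[425.3 170.4]]
50 [674.2 -35.1 169.8] side [[330.5 158.4]] top [[424.5 175.9]]
60 [667.7 -35.3 160.5] side [[333.  162.6]] top [[423.5 180.7]]
65 [665.1 -35.3 155.5] side [[334.1 164.8]] top [[422.9 182.8]]
70 [662.9 -35.4 150.2] side [[334.9 167. ]] top [[422.3 184.7]]
```

The knob is at about 48°. I'll push it down from above with closed fingertips.

Request:
servo_tool(motion=[[0, 7, 0.5, 10, 0.015, 0, 0], [0, 2, 0, 15, 0, 0, 0], [0, 0, 0, 15, 0, 0, 0], [0, 0, 0, 0, 0, 0, 0]])

```text
time: 33.0
tool_pos: [673.5, -35.1, 185.6]
tcp_rot: [-180.0, 0.3, 1.5]
ft_force: [0.0, 0.5, -0.6]
finger_gap: 0.1
```

Request:
servo_tool(motion=[[0, -2, 0, 8, 0, 0, 0], [0, -2, 0, 8, 0, 0, 0], [0, -2, 0, 8, 0, 0, 0]])

```text
time: 33.3
tool_pos: [663.4, -35.6, 168.6]
tcp_rot: [180.0, 0.6, 1.5]
ft_force: [-7.0, 0.8, 9.2]
finger_gap: -0.1
```

```bash
python3 knob.py|head -4
```

```text
t 33.3 [663.4 -35.6 168.6] [179.96   0.65   1.51] F [-7.   0.8  9.2] gap -0.1
40 [682.2 -34.9 177.8] side [[327.3 154.5]] top [[425.3 170.4]]
50 [674.2 -35.1 169.8] side [[330.5 158.4]] top [[424.5 175.9]]
60 [667.7 -35.3 160.5] side [[333.  162.6]] top [[423.5 180.7]]
```

Request:
servo_tool(motion=[[0, 2, 0, 5, 0, 0, 0], [0, 2, 0, 5, 0, 0, 0]])

```text
time: 33.6
tool_pos: [665.0, -35.7, 163.3]
tcp_rot: [179.9, 0.8, 1.5]
ft_force: [-36.4, 2.6, 51.2]
finger_gap: -0.1
```

Request:
servo_tool(motion=[[0, 1, 0, 5, 0, 0, 0], [0, 1, 0, 5, 0, 0, 0]])

```text
time: 33.8
tool_pos: [664.8, -35.7, 163.7]
tcp_rot: [179.9, 0.9, 1.5]
ft_force: [-20.3, 1.6, 30.1]
finger_gap: -0.2
```

It stopped firmly with the tip at 163.5 mm, which matches the shut knob's top (164). Backing away and checking.

Request:
servo_tool(motion=[[0, 0, 0, -15, 0, 0, 0], [0, 0, 0, -40, 0, 0, 0], [0, 0, 0, -45, 0, 0, 0], [0, -30, 30, -20, 0, 0, 0], [0, -40, 40, 0, 0, 0, 0], [0, -40, 40, 0, 0, 0, 0], [0, -40, 40, 0, 0, 0, 0], [0, -30, 30, 0, 0, 0, 0], [0, 0, 0, 0, 0, 0, 0]])

```text
time: 34.7
tool_pos: [496.7, -212.1, 290.4]
tcp_rot: [179.7, 1.0, 1.8]
ft_force: [-0.0, 0.8, 0.5]
finger_gap: 0.2
```

```bash
python3 knob.py; python3 -c "
import cv2,numpy as np
cv2.imwrite('pics/f1.png',np.hstack([cv2.resize(cv2.imread('pics/kn_top.png')[150:360,180:440],(400,323)),cv2.resize(cv2.imread('pics/kn_side.png')[130:380,220:480],(400,323))]))"
```

```text
t 34.7 [ 496.7 -212.1  290.4] [179.71   1.01   1.82] F [-0.   0.8  0.5] gap 0.2
top [416 179  13  14 158] [422.1 185.4]
side [329 161  14  15 129] [335.4 167.9]
40 [682.2 -34.9 177.8] side [[327.3 154.5]] top [[425.3 170.4]]
50 [674.2 -35.1 169.8] side [[330.5 158.4]] top [[424.5 175.9]]
60 [667.7 -35.3 160.5] side [[333.  162.6]] top [[423.5 180.7]]
65 [665.1 -35.3 155.5] side [[334.1 164.8]] top [[422.9 182.8]]
70 [662.9 -35.4 150.2] side [[334.9 167. ]] top [[422.3 184.7]]
```

View pics/f1.png

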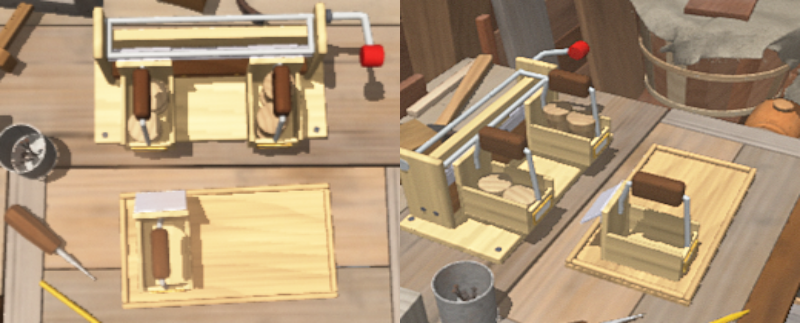

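Keeper shut: the knob is back within 1 px of its starting image positions ((422,185) top, (335,168) side). Both full bins hang level under the rod and the empty stands in the tray. The tin and awl are in place.

```bash
python3 -c "
from h import *
hand_in()"
```

```text
the job is handed in; nothing more can be done
```

The changeover is done and handed in at about 35 s of robot time. There were two full bins in the tray and one empty on the rack.

- **Bins:** The empty now stands in the left tray place. The two full bins hang in the rack's outer places, y = -84 and +84 mm. Each ran up against its stops in both x and z, within about 1 mm of where I predicted home.
- **Keeper shut:** The fingertips stopped at z ≈ 163.5 mm; the top of the shut knob should be at 164. The knob is back within about 1 px of its starting position in both cameras, and the rod lies over the lips of both full bins.
- **Other checks:** The last picture shows the bins level, the tin and awl in place, and the gripper clear of everything.

**Weak point:** The keeper was not left fully back. After I let go of it, I measured about 1.10 rad, above the required 1.05 but short of the 1.25 stop. Tool position suggests it was at about 1.2 rad while held.

**Shutting:** The first try, with the knob gripped, stalled partway, so I let go and pushed it down from above.

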